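# Open a power station's battery bay and eject the pack

## Robot

A 7-joint arm with a two-finger parallel gripper is mounted at the origin on the work surface. World frame = base frame: x ahead of the robot, y to its left, z up, the work surface at z = 0. Lengths are in mm, angles in rad, forces in N, time in s.
With the tool pointing down it reaches from about 425 to 875 mm from the base axis. Payload 4.7 kg.
Tool frame: the origin (TCP) lies between the finger pads; the fingertips stand 14 mm ahead of it and the grasp point (between the pads) lies 5 mm behind it; z points along the fingers, y is the line along which they close (so a half turn about z gives the same grasp; the last joint's range is limited). The gripper opens to 87 mm and grips with 3 to 60 N. Pads are 19 mm wide; open, the fingers measure 117 mm over their backs; the gripper's body (75 mm by 190 mm) begins 51 mm behind the grasp point.
Start: joints at [1.19, 0.321, -0.07, 1.45, 0.023, 1.371, -0.057], TCP at [249.988, -600.025, 236.587] pointing down, gripper open.
Joint ranges: [-2.86, 2.86], [-0.3, 2.09], [-1.38, 1.24], [0.06, 2.45], [-1.56, 4.7], [0.09, 2.05], [-2.69, 2.69]. Speed limits (rad/s): [2.57, 2.57, 3.14, 3.14, 3.14, 3.14, 3.14].

## Interface

Orientations are given as a rotation vector (axis times angle).
In Python, from rig import manip gives the robot as it stands.
- The arm moves only by the tool move_arm, never from a script. Its argument "motion" is a list of rows, each an object with "hand": the opening, from 0 (shut) to 1 (fully open); "travel": the shift along the tool's x, y, z in mm, a list of three; "rot": the turn, a rotation vector about the tool's x, y, z in rad, a list of three. In form: [{"hand": hand, "travel": [x, y, z], "rot": [ax, ay, az]}, ...]. A call has 1 to 8 rows; each row shifts and turns the commanded pose from where the row before left it, along the tool's axes as they then stand; what a row does not reach is not made up. A row lasts 1/8 s, in which the tool goes at most 62.5 mm and 10.7 degrees, less where a joint would pass 70% of its speed; a pose out of reach is approached as far as the arm can. A call is refused whole if a number of a shift passes 62.5 or a number of a turn 0.188, either way. A call with a gripper value outside its range is refused whole. The fingers move at their own pace and stop on an object; "squeeze" is the grip in N (left out, the last holds). Time passes only in rows, so rows that do not move let the fingers close. It gives the time, the measured TCP pose, the force, the opening and the grip force at its end, in the units of the state.
- manip.read_state(): the state, without advancing time (a new reading comes with each control period).
- manip.read_camera(name): name is "scene" or "top" or "wrist"; returns the picture (384x512x3 uint8, blue, green, red); there is no depth.
- manip.calibration(name): a dict with "camera_matrix" (3x3 intrinsics, pixels), "cam_to_world" (4x4, takes a point from camera to world coordinates). Camera axes: x right, y up, looking along -z (the intrinsics and any distortion apply to the point x, -y, -z); pixel columns grow to the right and rows downward; lengths in mm; the calibration is good to about 2 mm. A picture is of the moment at which its call begins: read the wrist's pose just before it. calibration takes no time and is no camera call; for the wrist camera it gives the pose at the moment of the call.
- manip.sign_off(): hands the job in; it is judged then, once.
The state is a dict: "t": time; "joint_pos": joint angles; "joint_velocities": joint speeds; "joint_torque": joint torques, N m; "ee_pos": TCP position; "tcp_rot": TCP orientation; "force": force on the tool from outside, world axes, zero at the start; "moment": the same for the moment, N m; "grip_width": finger opening in mm; "finger_force": force on a finger pad.
Only numpy, scipy, OpenCV 4.12 (cv2) and the standard library are available. Lean on these libraries where they do the work, as an engineer would, in place of code of your own. Each camera call takes 0.05 s, during which the arm holds its last target. There are 200 camera calls.

## Task

The pack in the portable power station is flat and wants swapping: press the release tab in front of the bay lid so the lid springs up, push the lid back until it is fully open against its stop, then press the eject tab so that the pack pops up, and leave it standing there for me to take. Do it all with the fingertips, gripping and lifting nothing and not handling the pack itself, and leave the other things on the bench and on the station as they are.

Things in the scene. Friction and masses are not known exactly. Their poses are not given: they have to be found in the camera images.
- station: Portable power station, fixed on the bench: grey plastic box 260 (x) x 310 (y) x 150 mm high, black corner guards, bar handles at both y ends (to y = +-187). Origin: centre of its underside. x points from its front (sockets, release tab; facing roughly the robot) to its back (lid hinge), z up; flat deck at z = 150. A battery bay, x -60..78, y -80..80, 45 deep, lies under the lid.
- release_tab (a joint): Lid release tab: ribbed black push tab 34 (x) x 46 (y) mm between two low cheeks on the deck, just in front of the lid, standing 12 mm above the deck. It is pressed straight down: 0 at rest, 0.007 m at its stop (top still 5 mm above the deck); about 4.5 mm draws back a small steel catch hooked over the lid's front tongue and frees the lid. 2 N to start, 5 N at the stop; springs back.
- release_tab_top (a point): Middle of the release tab's top face, where it is pressed: at (-100, 0, 162) mm in the station's frame at rest; moves down with the tab.
- lid (a joint): Bay lid, 0 shut to 1.92 rad fully open at its stop; grows as the front edge goes up and back. Latched, it cannot be raised. Freed, its hinge spring lifts it to about 1.1 rad (0.95 to 1.25) within a second and it stays there half open; from there it must be pushed on (under 3 N at the edge) and it stays wherever it is left, so push it all the way against the stop.
- lid_hinge (a point): Point on the lid's hinge axis, mid-width, at (86, 0, 155) mm in the station's frame; the axis runs along the station's y.
- lid_edge (a point): Middle of the lid's front edge, 152 mm from the hinge axis (4 mm above its level when shut; some 130 mm higher once sprung up). The lid is a grey plastic shell 146 (x) x 176 (y) x 18 mm, 0.18 kg, with five ribs; its front rim, 6 mm thick, runs 9 mm below and 9 mm above this point; in the middle a tongue 30 mm wide, 5 mm thick, reaches 6 mm further forward.
- eject_tab (a joint): Pack eject tab: ribbed black push tab 30 (x) x 46 (y) mm in the bay just in front of the pack, hidden under the shut lid; its top is 7 mm above the deck. Pressed straight down like the release tab: 0 at rest, 0.007 m at its stop (top level with the deck); about 4.5 mm draws back the catch that holds the pack down. 2 N to start, about 5 N at the stop; springs back.
- eject_tab_top (a point): Middle of the eject tab's top face, where it is pressed: at (-43, 0, 157) mm in the station's frame at rest; moves down with the tab. It is 31 mm in front of the pack's front face.
- pack: Battery pack in the bay: black block 78 (x) x 116 (y) x 90 mm, grey top plate, 0.9 kg, on vertical guides, hidden under the shut lid. Origin: centre of its underside, at (27, 0, 64) mm in the station's frame when latched down (top 4 mm above the deck). Freed, a spring raises it 18 mm and it stays so, still in the bay.
- spare_pack: Bystander: a second battery pack of the same shape, 78 x 116 x 90 mm, standing on the bench to the right of the station. Origin: centre of underside.
- drill: Bystander: yellow and black cordless drill, 184 mm high and some 170 mm long, standing on its battery (115 x 75 mm) on the bench to the left of the station. Origin: centre of underside.
- screwdriver: Bystander: screwdriver 170 mm long lying on the station's deck to the right of the lid. Origin: its underside, near mid-length.
- blade_tin: Bystander: small flat round steel tin, 52 mm across, 23 mm high, on the station's deck to the left of the lid. Origin: centre of underside.
- oil_can: Bystander: dome-shaped steel oil can, 76 mm across, with a thin spout to 138 mm height, on the bench behind the station. Origin: centre of underside.
- paint_tin: Bystander: paint tin 86 mm across, 90 mm high, on the bench behind the station. Origin: centre of underside.
- wrench: Bystander: steel wrench 200 mm long lying on the bench at the front right, near the robot. Origin: its underside, near mid-length.
- tape_measure: Bystander: tape measure 72 x 36 x 66 mm standing on the bench at the front left, near the robot. Origin: centre of underside.

How it is judged:
By the outcome, as a careful person would: the job done as asked, in the order asked, and still so for the second after the job is handed in, with the robot touching nothing.
It also fails if it takes over 51 s, if anything falls off the work surface, if the arm or the gripper's body presses on something with over 40 N, if the wrist force passes 120 N, or if a joint passes its speed limit or range.

## Working session

There is one attempt and no reset: what is moved stays moved. The work goes in short steps, Python scripts to look and compute and a tool call to move; the robot and the scene stay as the last step left them, time stands still between calls to the robot, and variables do not carry over. Pictures are saved under pics/ and viewed, at most 10 in all, crops included, and the job is handed in when it is done.

Besides the shell and the picture viewer there is one more tool, called after "Call:" in YAML: its name, and indented under it one key for each argument. move_arm: Moves the arm, as the interface text tells. Its arguments: {"type":"object","properties":{"motion":{"type":"array","items":{"type":"object","properties":{"hand":{"type":"number"},"travel":{"type":"array","items":{"type":"number"}},"rot":{"type":"array","items":{"type":"number"}}}}},"squeeze":{"type":"number"}},"required":["motion"]}

```bash
mkdir -p pics; python3 - <<'E'
from rig import manip
import cv2,numpy as np
for n in("scene","top"):
    cv2.imwrite(f"pics/{n}0.png",manip.read_camera(n)); c=manip.calibration(n); print(n,{k:np.round(v,3).tolist() if not isinstance(v,str) else v for k,v in c.items()})
s=manip.read_state();print(s['t'],s['tcp_rot'],s['ee_pos'],s['grip_width'])
E
```

```text
scene {'camera_matrix': [[491.758, 0.0, 260.464], [0.0, 491.758, 197.758], [0.0, 0.0, 1.0]], 'cam_to_world': [[-0.912, 0.292, -0.287, 74.466], [-0.409, -0.679, 0.61, 1009.439], [-0.016, 0.674, 0.739, 1324.667], [0.0, 0.0, 0.0, 1.0]]}
top {'camera_matrix': [[400.237, 0.0, 253.277], [0.0, 400.237, 190.395], [0.0, 0.0, 1.0]], 'cam_to_world': [[-0.005, 0.986, -0.169, 373.649], [-1.0, -0.005, -0.001, 24.015], [-0.001, 0.169, 0.986, 1230.889], [0.0, 0.0, 0.0, 1.0]]}
0.1 [-3.07887130e+00 -6.15813045e-01  7.15044763e-04] [ 249.76568891 -599.56021133  235.54810388] 86.802216444281
```

View pics/top0.png

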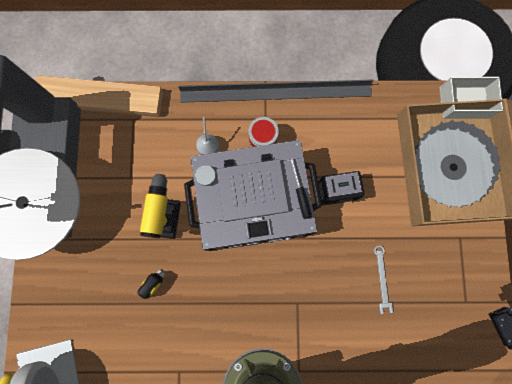

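View pics/scene0.png

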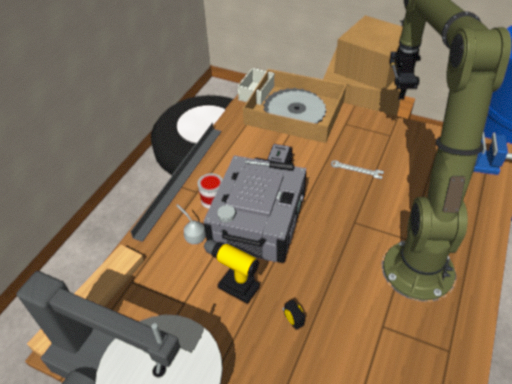

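The top view shows the station with its deck around (255,195), the release tab at about (258,228), the drill at left and the spare pack at right. I'll enlarge it.

```bash
python3 - <<'E'
import cv2
i=cv2.imread("pics/top0.png")[130:260,180:330]
cv2.imwrite("pics/c0.png",cv2.resize(i,None,fx=4.6,fy=4.6,interpolation=cv2.INTER_CUBIC))
E
```

```text
(no output)
```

View pics/c0.png

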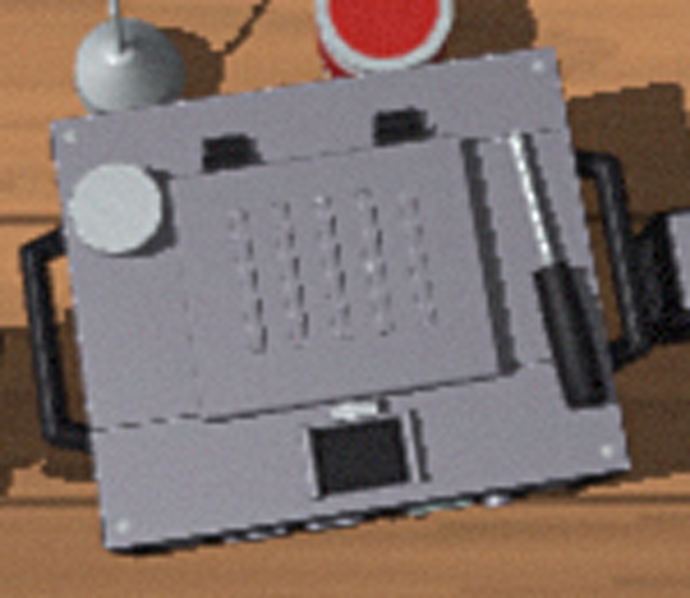

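Deck corners read from the crop: back-left (52,122), back-right (552,48), front-right (628,468), front-left (106,548). Tab top is at (359,456). Next I fit the station pose.

```bash
cat > h.py <<'E'
from rig import manip
import numpy as np, cv2, json, sys
from scipy.spatial.transform import Rotation as R
def ray(n,uv,z):
    c=manip.calibration(n);K=np.array(c["camera_matrix"]);T=np.array(c["cam_to_world"])
    p=np.linalg.inv(K)@[*uv,1]; d=T[:3,:3]@[p[0],-p[1],-p[2]]; o=T[:3,3]
    return o+d*(z-o[2])/d[2]
def st():
    s=manip.read_state(); return s,np.array(s['ee_pos']),R.from_rotvec(s['tcp_rot'])
def goal(P,tilt,yaw,tip=True):
    """station-frame tip (P world), tool z leaning forward by tilt"""
    X=np.array([np.cos(yaw),np.sin(yaw),0]);Z=np.array([0,0,1.])
    z=np.sin(tilt)*X-np.cos(tilt)*Z; x=np.cos(tilt)*X+np.sin(tilt)*Z
    Rg=R.from_matrix(np.c_[x,np.cross(z,x),z]); return P-14*z,Rg
E
python3 - <<'E'
from h import *
q=lambda u,v:(180+u/4.6-.4,130+v/4.6-.4)
c=np.array([ray("top",q(*p),150)[:2] for p in[(52,122),(552,48),(628,468),(106,548)]])
m=np.array([[130,155],[130,-155],[-130,-155],[-130,155]])
a=(c-c.mean(0))@[1,-1j*-1];b=m@[1,1j]
k=(a*b.conj()).sum()/(abs(b)**2).sum();yaw=np.angle(k)
o=c.mean(0);Rm=np.array([[np.cos(yaw),-np.sin(yaw)],[np.sin(yaw),np.cos(yaw)]])
print("o",o,"yaw",yaw,"scale",abs(k)); print(c-(o+m@Rm.T))
print("tab seen",ray("top",q(359,456),162),"pred",o+Rm@[-100,0])
print("eject",o+Rm@[-43,0],"lidend",o+Rm@[112,0])
s,p,r=st();print(p,r.as_matrix().round(3))
E
```

```text
o [551.01378284  27.27155939] yaw 0.1465971688961265 scale 0.9916070676238381
[[-0.86152678 -1.8217124 ]
 [-1.26050982  1.4840965 ]
 [ 0.89627612  1.12060231]
 [ 1.22576048 -0.78298641]]
tab seen [452.79721346  13.56476263 162.        ] pred [452.08639633  12.66429411]
eject [508.47500664  20.99043532] lidend [661.81245572  43.6316965 ]
[ 249.76568891 -599.56021133  235.54810388] [[ 0.923  0.385 -0.001]
 [ 0.385 -0.923  0.002]
 [-0.    -0.002 -1.   ]]
```

Call:
move_arm:
  motion:
    - {"hand":0,"travel":[0,0,-30],"rot":[0,0,0.125]}
    - {"hand":0,"travel":[0,0,-30],"rot":[0,0,0.125]}
    - {"hand":0,"travel":[40,-44,0],"rot":[0,0,0]}
    - {"hand":0,"travel":[40,-44,0],"rot":[0,0,0]}
    - {"hand":0,"travel":[40,-44,0],"rot":[0,0,0]}
    - {"hand":0,"travel":[40,-44,0],"rot":[0,0,0]}
    - {"hand":0,"travel":[40,-44,0],"rot":[0,0,0]}
    - {"hand":0,"travel":[40,-44,0],"rot":[0,0,0]}
  squeeze: 10

```text
t: 1.1
ee_pos: [450.0, -302.3, 296.3]
tcp_rot: [3.133, 0.227, -0.001]
force: [0.7, -0.0, -1.1]
grip_width: 14.9
finger_force: 0.0
```

```bash
cat >> h.py <<'E'
O=np.array([551.0,27.3,0]);YAW=.1466
def W(x,y,z): return O+R.from_rotvec([0,0,YAW]).apply([x,y,0])+[0,0,z]
def delta(x,y,z,tilt):
    s,p,r=st(); P,G=goal(W(x,y,z),tilt,YAW)
    tip=R.from_rotvec([0,0,-YAW]).apply(p+r.apply([0,0,14])-O)
    print("t",round(s['t'],2),"tip(st)",tip.round(1),"F",np.round(s['force'],1),"w",round(s['grip_width'],1))
    print("rot",(r.inv()*G).as_rotvec().round(3),"travel(before rot)",r.inv().apply(P-p).round(1),"(after rot)",G.inv().apply(P-p).round(1))
E
python3 -c "
from h import *
delta(-104,0,190,.15)"
```

```text
t 1.1 tip(st) [-148.1 -311.3  282.3] F [ 0.7 -0.  -1.1] w 14.9
rot [ 0.     0.15  -0.002] travel(before rot) [  41.4 -311.4   92.4] (after rot) [  27.7 -311.3   97.7]
```

Call:
move_arm:
  motion:
    - {"hand":0,"travel":[6,-52,0],"rot":[0,0,0]}
    - {"hand":0,"travel":[7,-52,0],"rot":[0,0,0]}
    - {"hand":0,"travel":[7,-52,0],"rot":[0,0,0]}
    - {"hand":0,"travel":[7,-52,0],"rot":[0,0,0]}
    - {"hand":0,"travel":[7,-52,10],"rot":[0,0,0]}
    - {"hand":0,"travel":[7,-51,20],"rot":[0,0.05,0]}
    - {"hand":0,"travel":[0,0,25],"rot":[0,0.1,0]}
    - {"hand":0,"travel":[0,0,10],"rot":[0,0,0]}

```text
t: 2.1
ee_pos: [445.4, 9.6, 229.8]
tcp_rot: [-3.116, -0.225, -0.229]
force: [0.9, 0.1, 0.7]
grip_width: 0.2
finger_force: 0.0
```

```bash
python3 -c "
from h import *
delta(-104,0,175,.15)
cv2.imwrite('pics/s1.png',cv2.resize(manip.read_camera('wrist'),None,fx=1.5,fy=1.5))
T=np.array(manip.calibration('wrist')['cam_to_world']);print(T.round(2)); K=np.array(manip.calibration('wrist')['camera_matrix'])
for q in [(-100,0,162),(-66,0,159)]:
    c=np.linalg.inv(T)@[*W(*q),1];v=K@[c[0],-c[1],-c[2]];print(q,1.5*v[:2]/v[2])
"
```

```text
t 2.1 tip(st) [-105.    -2.1  216. ] F [0.9 0.1 0.7] w 0.2
rot [ 0.002  0.003 -0.002] travel(before rot) [-5.1 -2.2 40.7] (after rot) [-5.2 -2.1 40.7]
[[ 1.4000e-01  9.8000e-01  1.2000e-01  4.9421e+02]
 [-9.9000e-01  1.4000e-01  2.0000e-02  1.6560e+01]
 [ 0.0000e+00 -1.2000e-01  9.9000e-01  3.8673e+02]
 [ 0.0000e+00  0.0000e+00  0.0000e+00  1.0000e+00]]
(-100, 0, 162) [375.45372582 329.22579516]
(-66, 0, 159) [375.26324493 262.10763943]
```

View pics/s1.png

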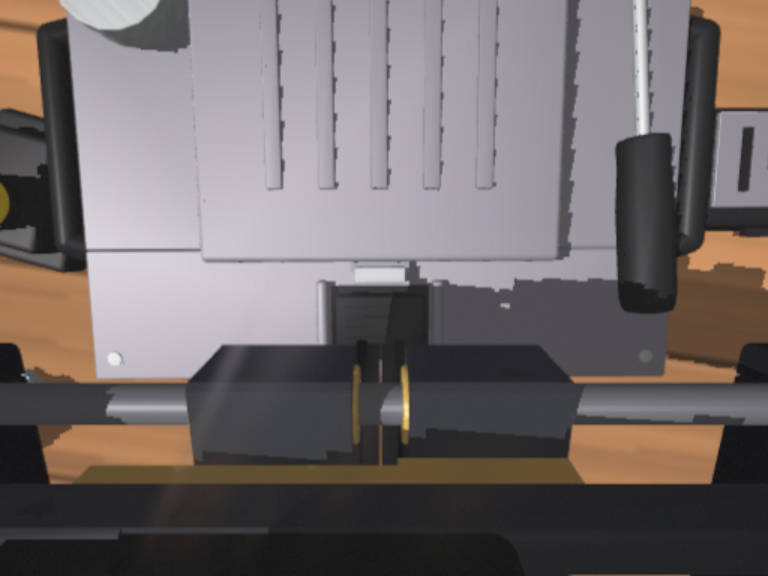

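The tab sits between its cheeks at about (380,310), and the lid front is at row 260. Both match the prediction to within a few mm. Going down to press.

Call:
move_arm:
  motion:
    - {"hand":0,"travel":[-2,-2,20],"rot":[0,0,0]}
    - {"hand":0,"travel":[-2,0,17],"rot":[0,0,0]}
    - {"hand":0,"travel":[0,0,6],"rot":[0,0,0]}
    - {"hand":0,"travel":[0,0,4],"rot":[0,0,0]}
    - {"hand":0,"travel":[0,0,3],"rot":[0,0,0]}
    - {"hand":0,"travel":[0,0,3],"rot":[0,0,0]}

```text
t: 2.9
ee_pos: [451.8, 12.4, 179.0]
tcp_rot: [-3.114, -0.226, -0.235]
force: [-0.4, 0.3, -0.1]
grip_width: 0.2
finger_force: 0.0
```

```bash
python3 -c "
from h import *
delta(-104,0,156,.15)"
```

```text
t 2.9 tip(st) [-98.2  -0.3 165.2] F [-0.4  0.3 -0.1] w 0.2
rot [ 0.001 -0.001 -0.002] travel(before rot) [-7.1 -0.3  8.2] (after rot) [-7.1 -0.3  8.2]
```

Call:
move_arm:
  motion:
    - {"hand":0,"travel":[-6,0,2],"rot":[0,0,0]}
    - {"hand":0,"travel":[0,0,3],"rot":[0,0,0]}
    - {"hand":0,"travel":[0,0,2],"rot":[0,0,0]}
    - {"hand":0,"travel":[0,0,2],"rot":[0,0,0]}

```text
t: 3.4
ee_pos: [446.8, 11.7, 169.9]
tcp_rot: [-3.114, -0.226, -0.233]
force: [-9.5, -0.8, 20.7]
grip_width: 0.5
finger_force: 10.4
```

```bash
python3 -c "
from h import *
delta(-104,0,154,.15)"
```

```text
t 3.4 tip(st) [-103.3   -0.2  156.1] F [-9.5 -0.8 20.7] w 0.5
rot [ 0.001  0.001 -0.002] travel(before rot) [-1.  -0.2  1.9] (after rot) [-1.1 -0.2  1.9]
```

The tab is at its stop (20 N, tip at 156). I'll lift off along the tool axis.

Call:
move_arm:
  motion:
    - {"hand":0,"travel":[0,0,-8],"rot":[0,0,0]}
    - {"hand":0,"travel":[-10,0,-30],"rot":[0,0,0]}
    - {"hand":0,"travel":[-10,0,-40],"rot":[0,0,0]}
    - {"hand":0,"travel":[0,0,-25],"rot":[0,0,0]}
    - {"hand":0,"travel":[0,0,0],"rot":[0,0,0]}

```text
t: 4.03
ee_pos: [419.2, 9.0, 255.8]
tcp_rot: [-3.115, -0.232, -0.238]
force: [-0.9, 0.6, -0.0]
grip_width: 0.5
finger_force: 0.0
```

```bash
python3 -c "
from h import *
delta(20,0,250,.15)
a=manip.read_camera('scene')[130:280,170:330];b=manip.read_camera('wrist')
cv2.imwrite('pics/s2.png',np.hstack([cv2.resize(a,(400,375)),cv2.resize(b,(400,375))]))
"
```

```text
t 4.03 tip(st) [-130.9    1.2  242. ] F [-0.9  0.6 -0. ] w 0.5
rot [ 0.002 -0.002  0.002] travel(before rot) [150.4   1.5  15. ] (after rot) [150.4   1.2  14.7]
```

View pics/s2.png

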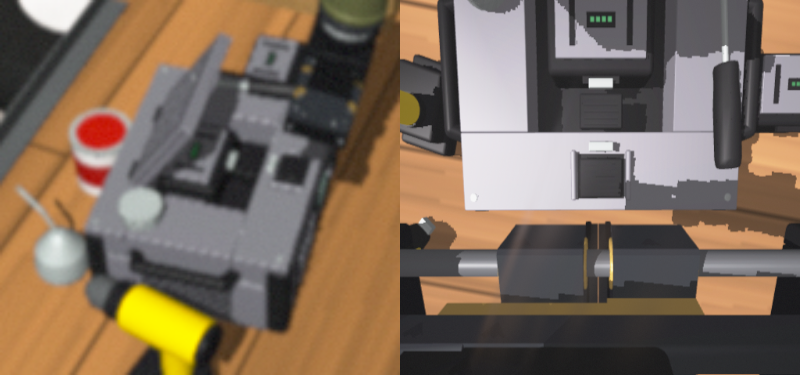

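The lid has sprung half open. The pack shows its charge display, and the eject tab is visible at (600,110) in the wrist half. Now I push the lid back at mid-width.

Call:
move_arm:
  motion:
    - {"hand":0,"travel":[40,0,1],"rot":[0,0,0]}
    - {"hand":0,"travel":[40,0,1],"rot":[0,0,0]}
    - {"hand":0,"travel":[35,0,1],"rot":[0,0,0]}
    - {"hand":0,"travel":[12,0,2],"rot":[0,0,0]}
    - {"hand":0,"travel":[12,0,2],"rot":[0,0,0]}
    - {"hand":0,"travel":[12,0,2],"rot":[0,0,0]}
    - {"hand":0,"travel":[12,0,2],"rot":[0,0,0]}
    - {"hand":0,"travel":[12,0,2],"rot":[0,0,0]}

```text
t: 5.12
ee_pos: [592.3, 33.5, 268.5]
tcp_rot: [-3.117, -0.228, -0.235]
force: [-0.6, -0.2, 1.1]
grip_width: 0.4
finger_force: 0.1
```

```bash
python3 -c "
from h import *
delta(105,0,258,.15)"
```

```text
t 5.12 tip(st) [ 43.9   0.  254.7] F [-0.6 -0.2  1.1] w 0.4
rot [ 0.003 -0.    -0.001] travel(before rot) [60.9  0.   5.9] (after rot) [60.9  0.1  5.9]
```

Call:
move_arm:
  motion:
    - {"hand":0,"travel":[10,0,0],"rot":[0,0,0]}
    - {"hand":0,"travel":[10,0,1],"rot":[0,0,0]}
    - {"hand":0,"travel":[10,0,1],"rot":[0,0,0]}
    - {"hand":0,"travel":[10,0,1.5],"rot":[0,0,0]}
    - {"hand":0,"travel":[8,0,1.5],"rot":[0,0,0]}
    - {"hand":0,"travel":[5,0,1],"rot":[0,0,0]}
    - {"hand":0,"travel":[3,0,0],"rot":[0,0,0]}

```text
t: 6.0
ee_pos: [647.5, 41.5, 270.6]
tcp_rot: [-3.117, -0.228, -0.234]
force: [0.7, -0.5, -0.2]
grip_width: 0.4
finger_force: 0.1
```

```bash
python3 -c "
from h import *
delta(105,0,258,.15)"
```

```text
t 6.0 tip(st) [ 9.970e+01 -1.000e-01  2.567e+02] F [ 0.7 -0.5 -0.2] w 0.4
rot [ 0.003  0.    -0.001] travel(before rot) [ 5.5 -0.  -0.5] (after rot) [ 5.5 -0.  -0.5]
```

Not at the stop yet, so I continue in small increments until the force rises.

Call:
move_arm:
  motion:
    - {"hand":0,"travel":[4,0,0.5],"rot":[0,0,0]}
    - {"hand":0,"travel":[4,0,0.5],"rot":[0,0,0]}
    - {"hand":0,"travel":[3,0,0.5],"rot":[0,0,0]}

```text
t: 6.38
ee_pos: [658.6, 43.2, 271.0]
tcp_rot: [-3.117, -0.227, -0.235]
force: [-1.3, -0.4, 0.1]
grip_width: 0.4
finger_force: 0.1
```

Call:
move_arm:
  motion:
    - {"hand":0,"travel":[3,0,0.5],"rot":[0,0,0]}
    - {"hand":0,"travel":[2,0,0],"rot":[0,0,0]}

```text
t: 6.62
ee_pos: [663.5, 43.9, 271.2]
tcp_rot: [-3.117, -0.228, -0.235]
force: [-0.2, 0.5, 0.8]
grip_width: 0.2
finger_force: 0.1
```

```bash
python3 -c "
from h import *
delta(115,0,258,.15)
a=manip.read_camera('scene')[130:280,170:330];b=manip.read_camera('wrist')
cv2.imwrite('pics/s3.png',np.hstack([cv2.resize(a,(400,375)),cv2.resize(b,(400,375))]))
"
```

```text
t 6.62 tip(st) [ 1.158e+02 -1.000e-01  2.573e+02] F [-0.2  0.5  0.8] w 0.2
rot [ 0.003 -0.    -0.001] travel(before rot) [-0.7 -0.  -0.8] (after rot) [-0.7 -0.  -0.8]
```

View pics/s3.png

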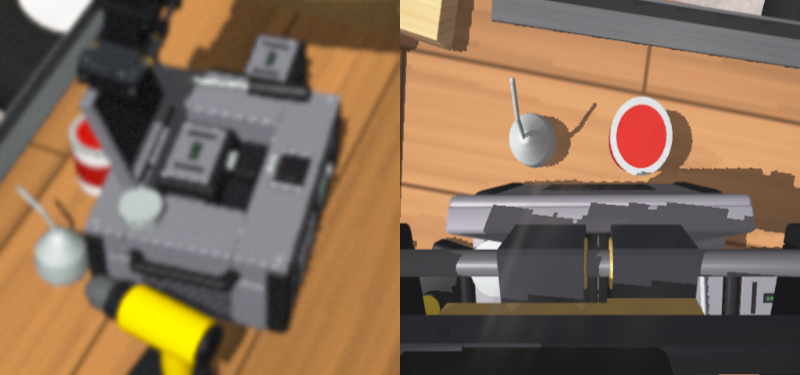

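The lid is past vertical and follows the fingers, with its rim just ahead of them. There is no stop force yet, so I continue.

Call:
move_arm:
  motion:
    - {"hand":0,"travel":[2,0,0.3],"rot":[0,0,0]}
    - {"hand":0,"travel":[2,0,0.3],"rot":[0,0,0]}

```text
t: 6.98
ee_pos: [666.9, 44.4, 271.1]
tcp_rot: [-3.117, -0.228, -0.233]
force: [-4.0, -1.2, 0.6]
grip_width: 0.9
finger_force: 2.2
```

Call:
move_arm:
  motion:
    - {"hand":0,"travel":[2,0,0.3],"rot":[0,0,0]}
    - {"hand":0,"travel":[1,0,0],"rot":[0,0,0]}

```text
t: 7.22
ee_pos: [667.5, 44.5, 270.9]
tcp_rot: [-3.118, -0.228, -0.224]
force: [-11.4, -1.7, 3.6]
grip_width: 0.5
finger_force: 6.2
```

Stop reached: the force is rising and motion has stalled. I back off to above the eject tab.

Call:
move_arm:
  motion:
    - {"hand":0,"travel":[-12,0,-2],"rot":[0,0,0]}
    - {"hand":0,"travel":[-40,0,-6],"rot":[0,0,0]}
    - {"hand":0,"travel":[-50,0,-7],"rot":[0,0,0]}
    - {"hand":0,"travel":[-50,0,-7],"rot":[0,0,0]}
    - {"hand":0,"travel":[-28,0,0],"rot":[0,0,0]}
    - {"hand":0,"travel":[0,0,25],"rot":[0,0,0]}
    - {"hand":0,"travel":[0,0,25],"rot":[0,0,0]}
    - {"hand":0,"travel":[0,0,0],"rot":[0,0,0]}

```text
t: 8.22
ee_pos: [497.3, 19.5, 215.3]
tcp_rot: [-3.117, -0.228, -0.231]
force: [-0.6, -1.0, 0.4]
grip_width: 0.7
finger_force: 0.0
```

```bash
python3 -c "
from h import *
delta(-47,0,162,.15)
a=manip.read_camera('scene')[130:280,170:330];b=manip.read_camera('wrist')
cv2.imwrite('pics/s4.png',np.hstack([cv2.resize(a,(400,375)),cv2.resize(b,(400,375))]))
"
```

```text
t 8.22 tip(st) [-5.220e+01  1.000e-01  2.014e+02] F [-0.6 -1.   0.4] w 0.7
rot [ 0.003  0.002 -0.001] travel(before rot) [-0.7 -0.  39.8] (after rot) [-0.8  0.1 39.8]
```

View pics/s4.png

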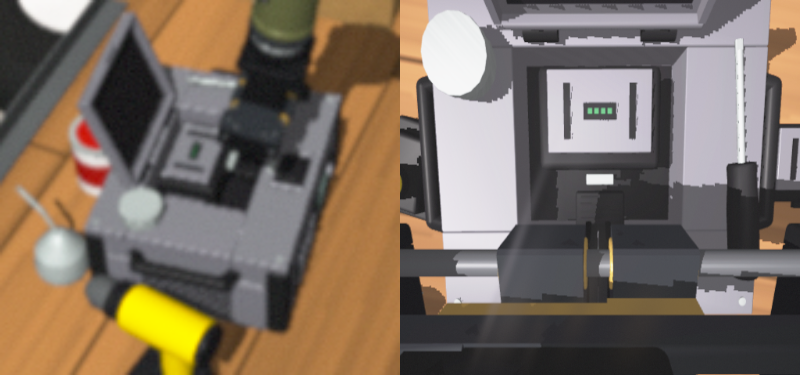

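The lid leans back fully and the pack is still down. The eject tab is just ahead of the fingertips at (600,205). Descending to press it.

Call:
move_arm:
  motion:
    - {"hand":0,"travel":[0,0,20],"rot":[0,0,0]}
    - {"hand":0,"travel":[0,0,18],"rot":[0,0,0]}
    - {"hand":0,"travel":[0,0,4],"rot":[0,0,0]}
    - {"hand":0,"travel":[0,0,3],"rot":[0,0,0]}
    - {"hand":0,"travel":[0,0,2],"rot":[0,0,0]}
    - {"hand":0,"travel":[0,0,2],"rot":[0,0,0]}

```text
t: 9.07
ee_pos: [506.1, 20.4, 169.6]
tcp_rot: [-3.117, -0.228, -0.237]
force: [-3.1, 0.3, 5.0]
grip_width: 0.8
finger_force: 2.8
```

```bash
python3 -c "
from h import *
delta(-47,0,151,.15)"
```

```text
t 9.07 tip(st) [-43.3  -0.3 155.7] F [-3.1  0.3  5. ] w 0.8
rot [ 0.004 -0.001 -0.001] travel(before rot) [-4.4 -0.2  4.1] (after rot) [-4.4 -0.2  4.1]
```

Call:
move_arm:
  motion:
    - {"hand":0,"travel":[0,0,2],"rot":[0,0,0]}
    - {"hand":0,"travel":[0,0,2],"rot":[0,0,0]}
    - {"hand":0,"travel":[0,0,1.5],"rot":[0,0,0]}

```text
t: 9.45
ee_pos: [506.6, 20.5, 164.9]
tcp_rot: [-3.117, -0.228, -0.235]
force: [-11.5, -0.2, 21.3]
grip_width: 0.1
finger_force: 10.6
```

At the stop with 21 N. Now I withdraw up and back, clear of everything.

Call:
move_arm:
  motion:
    - {"hand":0,"travel":[0,0,-10],"rot":[0,0,0]}
    - {"hand":0,"travel":[-5,0,-35],"rot":[0,0,0]}
    - {"hand":0,"travel":[-20,0,-50],"rot":[0,0,0]}
    - {"hand":0,"travel":[-30,0,-40],"rot":[0,0,0]}
    - {"hand":0,"travel":[-20,0,0],"rot":[0,0,0]}
    - {"hand":0,"travel":[0,0,0],"rot":[0,0,0]}
    - {"hand":0,"travel":[0,0,0],"rot":[0,0,0]}

```text
t: 10.32
ee_pos: [420.7, 7.8, 284.2]
tcp_rot: [-3.117, -0.229, -0.225]
force: [0.8, 0.4, -0.6]
grip_width: 0.7
finger_force: 0.0
```

```bash
python3 -c "
from h import *
delta(-47,0,151,.15)
a=manip.read_camera('scene')[130:280,170:330];b=manip.read_camera('wrist')
cv2.imwrite('pics/s5.png',np.hstack([cv2.resize(a,(400,375)),cv2.resize(b,(400,375))]))
"
```

```text
t 10.32 tip(st) [-129.8   -0.3  270.4] F [ 0.8  0.4 -0.6] w 0.7
rot [0.002 0.006 0.   ] travel(before rot) [ 64.7  -0.6 130. ] (after rot) [ 63.9  -0.3 130.4]
```

View pics/s5.png

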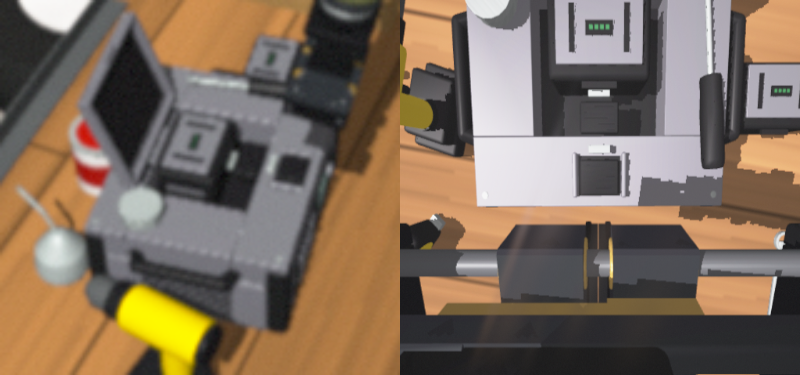

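The pack looks raised and the lid is still fully back. I'll check the pack height numerically and then hand in.

```bash
python3 -c "
from h import *
c=manip.calibration('scene');K=np.array(c['camera_matrix']);T=np.array(c['cam_to_world'])
for q in [(27,0,154),(27,0,172)]+[(86-152*np.cos(a)-9*np.sin(a),88,155+152*np.sin(a)-9*np.cos(a)) for a in(1.75,1.92)]:
    p=np.linalg.inv(T)@[*W(*q),1];v=K@[p[0],-p[1],-p[2]];u=v[:2]/v[2];print(np.round(q),(u-[170,130])*2.5)
g=lambda f:cv2.imread(f)[:,:,1].astype(int)-cv2.imread(f)[:,:,2]
for f in('s3','s5'):
    m=g(f'pics/{f}.png')[100:180,170:220]>12; y,x=np.nonzero(m); print(f,x.mean()+170,y.mean()+100,m.sum())
"
```

```text
[ 27   0 154] [195.33038907 152.58635092]
[ 27   0 172] [194.84798262 143.08164783]
[104.  88. 306.] [106.8005448  104.74705731]
[130.  88. 301.] [ 87.08483752 104.07751152]
s3 194.45070422535213 150.69014084507043 71
s5 194.14545454545456 140.96363636363637 55
```

```bash
python3 -c "
from rig import manip
print(manip.sign_off())"
```

```text
the job is handed in; nothing more can be done
None
```

The job is done and handed in: lid released and pushed back against its stop, and the pack popped up about 18 mm and left standing in the bay, with nothing else touched, in about 10 s of robot time.

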